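# Uncover the recessed reset button and hold it down

### The job

Take the flat-blade driver out of its rack, set its blade in the slot of the cover screw on top of the bench controller and turn the screw clockwise until the little cover plate is swung well clear, about a quarter turn. Then reach the driver's tip through the round hole that was under the cover, press the recessed button fully down, and finish while still holding the driver upright with the button down: do not let go or put it down. Leave the button in the square hole and the other things on the bench alone.

Things in the scene. Friction and masses are not known exactly. Their poses are not given: they have to be found in the camera images.
- driver: Loose flat-blade driver, 60 g, 150 long, upright in the rack, blade down. Origin: middle of the blade's lower edge (tip); z up the driver. Blade 12 wide (x), 2.5 thick (y), 14 tall; shank 8 diameter up to z = 65; grey plastic handle 22 (x) by 16 (y), straight, z = 65 to 150, its underside resting on the rack. Grip the 16 mm between the broad flats (along y). x and -x are alike.
- tool_rack: Fixed black tool rack, a block 50 x 50 and 78 high on a foot plate 70 x 70 x 6. Origin: middle of its underside, z up. The driver stands in its one slot (16 along x, 11 along y, 72 deep); at the start the driver's tip is 13 above the rack's origin and its shoulder at 78.
- controller: Fixed grey bench controller case, 96 (x) by 136 (y) by 50 high, black trim at both ends of its length. Origin: middle of its underside, on the table; z up. Its flat top is at z = 50. On the top, along its y: the round hole at y = -43, the cover screw at y = -9, the square hole at y = +43, all at x = 0.
- round_hole (a point): Centre of the mouth of the round hole, 18 diameter, in the top face (z = 50 in the controller's frame). At the start the cover plate lies over it. The white reset button, 15 diameter, lies inside, its top 14 below the mouth.
- square_hole (a point): Centre of the mouth of the square hole, 18 x 18, in the top face; another white button lies 14 below its mouth. Not to be pressed.
- slot_floor (a point): On the cover screw's axis, at its slot's floor, 3.3 above the case top. Head: dark disc, 24 diameter, top 10.3 above the case. Slot 5.5 wide, 20 long, 7 deep, ends closed by the rim; it runs along this point's x, square to the cover plate, and turns with the screw. Cover plate: 3 mm steel arm fixed to the screw, its round end 26 across, 34 from the axis.
- cover_screw (a joint): Turn of screw and cover plate (rad). 0: plate over the round hole (towards the controller's -y), slot along the controller's x. Grows clockwise seen from above (slot heading = controller's yaw minus this value); starts at 0 to 0.15, stop at 1.6. Light friction, 0.04 N m; stays where it is left. The hole is free from 0.7; clear means above 1.1.
- round_button (a joint): Travel of the reset button in the round hole (m): 0 up, 0.007 at its lower stop. Springs back; about 2 N to start, 5 N at the stop.
- square_button (a joint): Travel of the button in the square hole (m), same kind. Leave alone.
- solder_spool: Loose bystander: solder spool, 66 x 60 x 34 (mm), origin at the middle of its underside. Leave alone.
- flux_pot: Loose bystander: round flux pot, 49 across, 26 high (mm), origin at the middle of its underside. Leave alone.
- paste_jar: Loose bystander: small jar, 41 across, 34 high (mm), origin at the middle of its underside. Leave alone.
- round_button_top (a point): Middle of the reset button's top face; it goes down with the button (36 above the controller's underside when up).
Not all that is in view belongs to the job. There is more than one size of the driver; the one meant has the size given above.

How it is judged (in metres and radians):
On the way, in this order (a step that is already met when the one before it is completed fails the run):
1. the held driver's blade is down in the slot of the cover screw, the cover still over the hole (z of driver in the frame of controller below 0.0565 m and horizontal distance between driver and slot_floor below 0.006 m and angle between driver's own z axis and vertical below 0.2 rad and contact force between the fingers and driver above 1 N and value of joint cover_screw below 0.6 rad), for 0.1 s.
2. the screw is turned clockwise with the blade in its slot until the cover is clear (z of driver in the frame of controller below 0.0565 m and horizontal distance between driver and slot_floor below 0.006 m and angle between driver's own z axis and vertical below 0.2 rad and contact force between the fingers and driver above 1 N and value of joint cover_screw above 1.1 rad), for 0.1 s.
3. the driver's tip, through the round hole, presses the reset button down (value of joint round_button above 0.004 m and contact force between driver and round_button above 1 N), for 0.2 s.
At the end, for the whole second after the job is handed in: The program ends holding: the gripper still grips the upright driver (within 0.2 rad), its tip is in the round hole and keeps the reset button pressed by more than 4 of its 7 mm, with the cover turned clear (over 1.1 rad) (all of step 3 and contact force between the fingers and driver above 2 N and horizontal distance between driver and round_hole below 0.008 m and z of driver in the frame of controller below 0.036 m and angle between driver's own z axis and vertical below 0.2 rad and value of joint cover_screw above 1.1 rad); the arm keeps its last pose, push and grip.
It fails at once if the button in the square hole is pressed (value of joint square_button above 0.002 m).
It fails at once if a bystander is moved by more than 15 mm (distance of any of solder_spool, flux_pot, paste_jar from where it was at the start of the episode above 0.015 m).
It also fails if it takes over 38 s, if anything falls off the work surface, if the arm or the gripper's body presses on something with over 40 N, if the wrist force passes 120 N, or if a joint passes its speed limit or range.

### The arm

A 6-joint arm with a two-finger parallel gripper is mounted at the origin on a cart in front of the work surface, level with it; the furniture and walls round the work are solid. World frame = base frame: x ahead of the robot, y to its left, z up, the work surface at z = 0. Lengths are in mm, angles in rad, forces in N, time in s.
With the tool pointing down it reaches from about 350 to 725 mm from the base axis. Payload 6 kg.
Tool frame: the origin (TCP) lies between the finger pads; the fingertips stand 14 mm ahead of it and the grasp point (between the pads) lies 5 mm behind it; z points along the fingers, y is the line along which they close (so a half turn about z gives the same grasp; the last joint's range is limited). The gripper opens to 85 mm and grips with 20 to 120 N. Pads are 22 mm wide; open, the fingers measure 114 mm over their backs; the gripper's body (76 mm by 85 mm) begins 54 mm behind the grasp point. The pads swing forward as they close: fully open they stand 13 mm farther back than shut.
Start: joints at [-0.993, 0.04, 0.085, 0, -1.615, -0.334], TCP at [144.846, -582.233, 245.261] pointing down, gripper open.
Joint ranges: [-2.56, 2.56], [-1.29, 2.01], [-1.08, 1.49], [-3.29, 1.98], [-2.81, -0.18], [-2.99, 2.99]. Speed limits (rad/s): [2.57, 2.57, 3.01, 3.14, 3.14, 3.14].

### API

Orientations are given as a unit quaternion [w, x, y, z].
In Python, from bench import robot, get_image, camera_params, workorder, models gives the robot as it stands.
- The arm moves only by the tool send_rows, never from a script. Its argument "moves" is text: rows parted by semicolons, each of 5 numbers parted by spaces: the shift along the tool's x, y, z as a fraction of full scale, then the turn about the tool's z as a fraction of full scale, then the opening, from 0 (shut) to 1 (fully open). In form: dx dy dz yaw fingers; .... A call has 1 to 8 rows; each row is the pose to reach, as a shift and turn from the pose commanded when the call began, along the tool's axes at that moment; what a row does not reach only later rows make up. Full scale, the value 1, is 250 mm for a shift and 2 rad for a turn. A row lasts 1/12 s, in which the tool goes at most 41.7 mm and 7.16 degrees, less where a joint would pass 70% of its speed; a pose out of reach is approached as far as the arm can. A call with a number of a shift or a turn outside -1 to 1 is refused whole. A call with a gripper value outside its range is refused whole. The fingers move at their own pace and stop on an object; "force" is the grip in N (left out, the last holds). Time passes only in rows, so rows that repeat a pose let the fingers close. It gives the time, the measured TCP pose, the force, the opening and the grip force at its end, in the units of the state.
- robot.read_state(): the state, without advancing time (a new reading comes with each control period).
- get_image(name): name is "side" or "top" or "wrist"; returns the picture (420x560x3 uint8, blue, green, red); there is no depth.
- camera_params(name): a dict with "mtx" (3x3 intrinsics, pixels), "origin" and "orientation" of the camera in the world; the wrist camera has in their place "T_tool_cam" (4x4, takes a point from camera to tool coordinates, whose origin is the TCP and whose axes are the flange's). Camera axes: x right, y down, z forward; pixel columns grow to the right and rows downward; lengths in mm; the calibration is good to about 2 mm. A picture is of the moment at which its call begins: read the wrist's pose just before it. camera_params takes no time and is no camera call.
- workorder.close_job(): hands the job in; it is judged then, once.
Trained networks look in the newest picture that a camera, given by its name, has taken for a name from the list of things; names that differ only in an ending like _2 or _b are one class to them, and where a whole thing is asked for, a point or a joint stands for the part that bears it (a point fixed in the world has none). Each returns a list of dicts, best first, with "conf" (0 to 1); they miss things now and then, are a little off and sometimes report something else, mostly with a low value. They report only what shows in the picture. A call takes as long as a camera call. They do not tell look-alikes from the thing itself.
- models.silhouettes(thing, camera): "region" (420x560 bool, what is visible of it) and "box" ([left, top, width, height] in pixels, round what is visible of it).
- models.mark_of(thing, camera): "uv" ([column, row] in pixels: a listed point, or the origin of a listed thing).
The state is a dict: "time_s": time; "joints": joint angles; "joint_vel": joint speeds; "effort": joint torques, N m; "position": TCP position; "tool_rot": TCP orientation; "contact_force": force on the tool from outside, world axes, zero at the start; "moment": the same for the moment, N m; "width": finger opening in mm; "finger_force": force on a finger pad.
Only numpy, scipy, OpenCV 4.12 (cv2) and the standard library are available. Lean on these libraries where they do the work, as an engineer would, in place of code of your own. Each camera call takes 0.05 s, during which the arm holds its last target. There are 200 camera calls.

## Working session

There is one attempt and no reset: what is moved stays moved. The work goes in short steps, Python scripts to look and compute and a tool call to move; the robot and the scene stay as the last step left them, time stands still between calls to the robot, and variables do not carry over. Pictures are saved under pics/ and viewed, at most 10 in all, crops included, and the job is handed in when it is done.

Besides the shell and the picture viewer there is one more tool, called after "Emit:" in YAML: its name, and indented under it one key for each argument. send_rows: Moves the arm, as the interface text tells. Shift numbers are shares of 250 mm and turn numbers shares of 2 rad, none past 1 either way. Its arguments: {"type":"object","properties":{"moves":{"type":"string"},"force":{"type":"number"}},"required":["moves"]}

```bash
mkdir -p pics; ls
cat > h.py <<'E'
import numpy as np, cv2
from scipy.spatial.transform import Rotation as R
from bench import robot, get_image, camera_params, workorder, models
def q2R(q): return R.from_quat([q[1],q[2],q[3],q[0]]).as_matrix()
def cam(name, st=None):
    p=camera_params(name); K=np.array(p["mtx"],float)
    if "T_tool_cam" in p:
        st=st or robot.read_state(); T=np.array(p["T_tool_cam"],float)
        Rt=q2R(st["tool_rot"]); return K,np.array(st["position"])+Rt@T[:3,3],Rt@T[:3,:3]
    o=np.array(p["orientation"],float)
    return K,np.array(p["origin"],float),(q2R(o) if o.size==4 else o)
def atz(c,uv,z):
    K,o,Rm=c; d=Rm@np.linalg.solve(K,[uv[0],uv[1],1.]); return o+d*(z-o[2])/d[2]
def proj(c,P):
    K,o,Rm=c; q=K@(Rm.T@(np.array(P,float)-o)); return q[:2]/q[2]
E
cat > a.py <<'E'
from h import *
s=robot.read_state(); print({k:np.round(v,3).tolist() for k,v in s.items()})
c={}
for n in("top","side"):
    im=get_image(n); cv2.imwrite(f"pics/{n}0.png",im); c[n]=cam(n); print(n,c[n][1].round(0),c[n][2].round(2).tolist(),c[n][0][0,0])
    for t in("driver","tool_rack","controller","round_hole","square_hole","slot_floor","solder_spool","flux_pot","paste_jar"):
        print(t,[(np.round(m["uv"]).tolist(),round(m["conf"],2)) for m in models.mark_of(t,n)[:4]])
print(camera_params("wrist"))
E
python3 a.py
```

```text
pics
{'time_s': 0.0, 'joints': [-0.993, 0.041, 0.084, -0.0, -1.616, -0.334], 'joint_vel': [0.001, -0.0, -0.0, 0.0, -0.001, 0.0], 'effort': [-0.0, -36.82, 34.741, 6.932, -0.005, 0.0], 'position': [144.863, -581.933, 244.29], 'tool_rot': [-0.0, -0.122, 0.993, 0.001], 'contact_force': [-0.009, 0.56, -0.438], 'moment': [0.03, 0.047, 0.013], 'finger_force': 0.0, 'width': 85.231}
top [ 410.  128. 1192.] [[0.03, -0.98, 0.19], [-1.0, -0.03, -0.01], [0.02, -0.19, -0.98]] 536.0504027813575
driver [([236.0, 257.0], 0.63), ([278.0, 248.0], 0.53), ([269.0, 284.0], 0.4)]
tool_rack [([275.0, 248.0], 0.67)]
controller [([352.0, 264.0], 0.72)]
round_hole [([372.0, 255.0], 0.6), ([357.0, 260.0], 0.49)]
square_hole [([336.0, 263.0], 0.79)]
slot_floor [([363.0, 259.0], 0.83)]
solder_spool [([371.0, 178.0], 0.89)]
flux_pot [([318.0, 188.0], 0.71)]
paste_jar [([152.0, 243.0], 0.8), ([361.0, 257.0], 0.48)]
side [ 510. -404.  833.] [[0.98, -0.15, 0.11], [-0.18, -0.81, 0.55], [0.01, -0.56, -0.83]] 432.46824664378465
driver [([220.0, 240.0], 0.59), ([241.0, 215.0], 0.54)]
tool_rack [([260.0, 243.0], 0.86)]
controller [([258.0, 316.0], 0.7)]
round_hole [([264.0, 324.0], 0.93)]
square_hole [([252.0, 290.0], 0.69)]
slot_floor [([259.0, 309.0], 0.65)]
solder_spool [([363.0, 318.0], 0.89)]
flux_pot [([332.0, 269.0], 0.56)]
paste_jar [([242.0, 151.0], 0.6)]
{'mtx': array([[302.38965705,   0.        , 282.46228601],
       [  0.        , 302.38965705, 209.75284313],
       [  0.        ,   0.        ,   1.        ]]), 'T_tool_cam': array([[-1.10058554e-03, -9.55083472e-01, -2.96334861e-01,
         7.58961305e+01],
       [ 9.99999195e-01, -8.63967292e-04, -9.29434276e-04,
         9.95427165e-01],
       [ 6.31663688e-04, -2.96335645e-01,  9.55083654e-01,
        -1.29412549e+02],
       [ 0.00000000e+00,  0.00000000e+00,  0.00000000e+00,
         1.00000000e+00]])}
```

Run:
```python
import cv2,numpy as np
a=cv2.imread('pics/top0.png')[140:340,130:430];b=cv2.imread('pics/side0.png')[120:370,160:430]
a=cv2.resize(a,(800,533),interpolation=3);b=cv2.resize(b,(640,593),interpolation=3)
cv2.imwrite('pics/t1.png',a);cv2.imwrite('pics/s1.png',b)
```

```text
(no output)
```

View pics/t1.png

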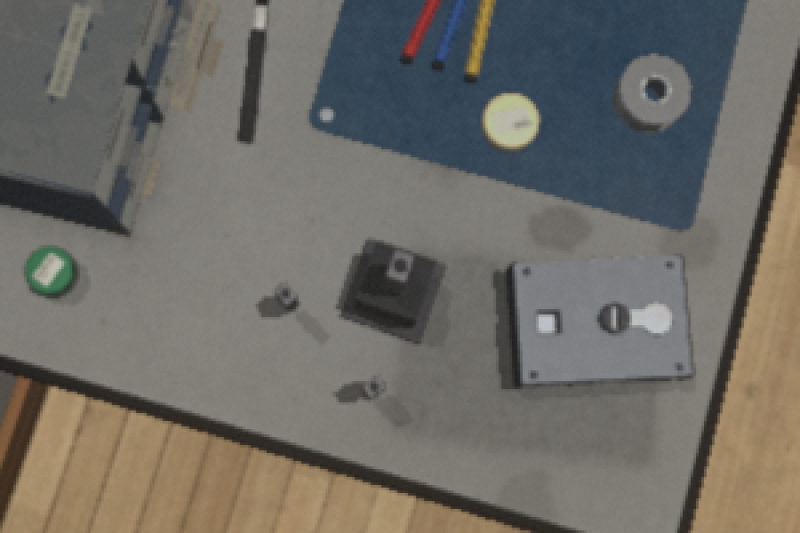

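View pics/s1.png

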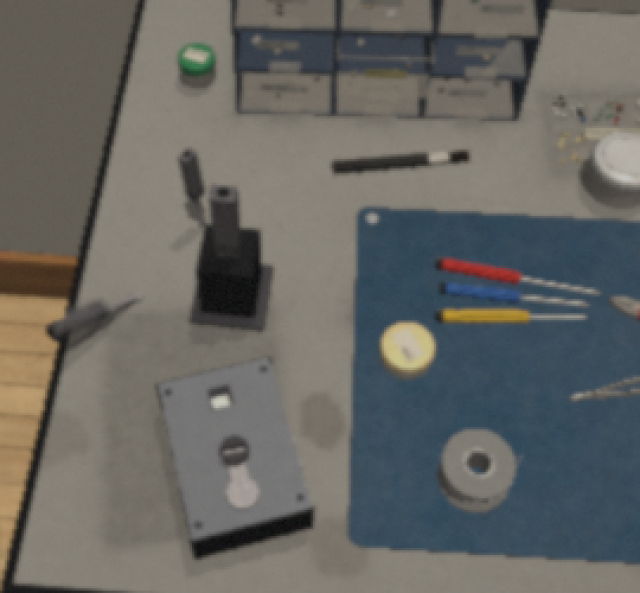

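The driver meant is in the black rack: top image about (280,239), side image about (255,205). Look-alikes are the two thinner standing or leaning drivers at top (237,251) and (269,284), and the pens and screwdrivers on the mat. The cover plate points to the right in the top image.

```bash
cat > b.py <<'E'
from h import *
c={n:cam(n) for n in("top","side")}
t=c["top"];s=c["side"]
for nm,uv,z in(("rackorigin",(275,248),0),("ctrl",(352,264),0),("hole",(372+4,260),50),("sq",(336,261),50),("slot",(360.5,259),60),("handtop",(280,239),163),("drvA",(237,251),100),("drvB",(270,285),100)):
    print(nm,atz(t,uv,z).round(1)[:2])
for nm,uv,z in(("rackorigin",(260,243),0),("ctrl",(258,316),0),("hole",(264,324),50),("sq",(252,290),50),("slot",(259,309),60),("handtop",(160+225*.422,120+190*.422),163)):
    print("side",nm,atz(s,uv,z).round(1)[:2])
for n,cc in c.items():
  get_image(n)
  for th,z in(("controller",50),("tool_rack",6),("driver",163)):
    for m in models.silhouettes(th,n)[:3]:
        v,u=np.nonzero(m["region"]); P=np.float32([atz(cc,p,z)[:2] for p in zip(u,v)])
        print(n,th,round(m["conf"],2),m["box"],[np.round(x,1) for x in cv2.minAreaRect(P)])
E
python3 b.py
```

```text
rackorigin [548.7  96.8]
ctrl [518.2 -75.6]
hole [ 523.7 -118.5]
sq [519.  -32.8]
slot [523.8 -83.4]
handtop [547.4  91.9]
drvA [528.5 176.8]
drvB [461.7 107.6]
side rackorigin [553.1  94. ]
side ctrl [523.2 -74.4]
side hole [ 531.1 -111.7]
side sq [518.8 -39.2]
side slot [526.2 -84.8]
side handtop [549.7  93. ]
top controller 0.61 [320.5, 236.3, 73.1, 49.6] [array([523.5, -73.4]), array([100.2, 146.8]), np.float64(3.7)]
top tool_rack 0.62 [257.9, 229.7, 37.0, 40.9] [array([547.6,  92.5]), array([69.3, 70.7]), np.float64(73.3)]
top driver 0.74 [197.2, 256.5, 38.9, 32.8] [array([480.2, 208.2]), array([13.6, 88.4]), np.float64(44.6)]
top driver 0.64 [274.1, 296.7, 29.4, 43.6] [array([396.9,  69.8]), array([90.7, 14.5]), np.float64(32.9)]
top driver 0.63 [275.0, 234.4, 13.0, 15.1] [array([543.9,  93. ]), array([15.9, 30.8]), np.float64(73.2)]
side controller 0.69 [223.1, 270.6, 67.3, 84.2] [array([524.3, -82.3]), array([ 99.6, 154.1]), np.float64(4.5)]
side controller 0.66 [252.5, 305.6, 17.0, 28.6] [array([524.9, -99.3]), array([26.1, 61.9]), np.float64(4.2)]
side tool_rack 0.8 [239.7, 211.2, 33.6, 49.0] [array([550.2, 109.4]), array([112.9,  73.9]), np.float64(72.7)]
side driver 0.76 [206.3, 188.0, 38.5, 23.6] [array([491.9, 103.5]), array([17.5, 86.9]), np.float64(43.6)]
side driver 0.68 [169.9, 247.8, 38.5, 37.4] [array([415.8, -26.8]), array([85.3, 15.7]), np.float64(34.8)]
side driver 0.53 [246.9, 201.6, 12.4, 25.2] [array([544.3,  64.2]), array([66. , 22.8]), np.float64(85.1)]
```

```bash
cat >> h.py <<'E'
def go(target, head=None, name=""):
    """fractions of a move to TCP target; head = wanted heading (deg) of tool y"""
    s=robot.read_state(); Rt=q2R(s["tool_rot"]); d=Rt.T@(np.array(target,float)-np.array(s["position"]))
    h=np.degrees(np.arctan2(Rt[1,1],Rt[0,1])); y=0 if head is None else -np.radians((head-h+90)%180-90)
    print(name,"frac",(d/250).round(4),"yaw",round(y/2,4),"heading",h.round(2),"t",s["time_s"])
E
python3 -c "
from h import *
go((345,-245,240),94);go((525,-80,220),94)
im=get_image('top');cv2.imwrite('pics/t2.png',cv2.resize(im[160:350,150:430],(800,543)))"
```

```text
frac [-1.1026  1.1158  0.0211] yaw 0.087 heading 103.97 t 1.4
 frac [-1.9607  1.5824  0.1011] yaw 0.087 heading 103.97 t 1.4
```

View pics/t2.png

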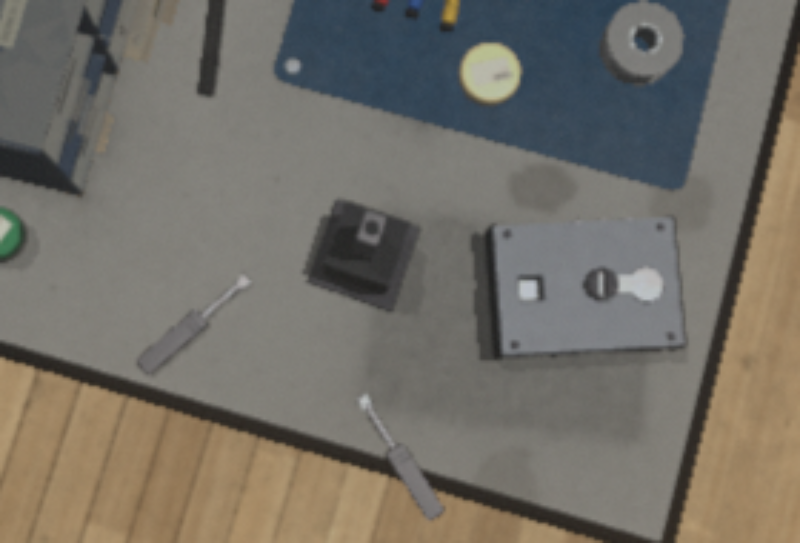

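The picture shows the two decoy drivers fallen flat, with tips at about (235,257) and (278,300). The second hangs partly over the table edge. The rack driver is upright at (280,239), and I choose that one.

Emit:
send_rows:
  moves: "-0.98 0.79 0.05 0 1;-0.98 0.79 0.05 0 1;-0.98 0.79 0.05 0 1;-0.98 0.79 0.05 0 1;-0.98 0.79 0.05 0 1;-0.98 0.79 0.05 0 1;-0.98 0.79 0.05 0 1;-0.98 0.79 0.05 0 1"

```text
time_s: 2.12
position: [336.5, -328.6, 232.9]
tool_rot: [0.001, -0.123, 0.992, 0.0]
contact_force: [0.7, -0.8, -0.7]
width: 85.9
finger_force: 0.0
```

Emit:
send_rows:
  moves: "-0.98 0.79 0.05 0.087 1;-0.98 0.79 0.05 0.087 1;-0.98 0.79 0.05 0.087 1;-0.98 0.79 0.05 0.087 1;-0.98 0.79 0.05 0.087 1;-0.98 0.79 0.05 0.087 1;-0.98 0.79 0.05 0.087 1;-0.98 0.79 0.05 0.087 1"

```text
time_s: 2.78
position: [526.3, -77.7, 220.0]
tool_rot: [0.0, -0.036, 0.999, 0.0]
contact_force: [0.3, -1.1, 0.3]
width: 85.7
finger_force: 0.0
```

```bash
cat > c.py <<'E'
from h import *
import sys
tag=sys.argv[1]
c=cam("wrist"); im=get_image("wrist"); cv2.imwrite(f"pics/w{tag}.png",im)
for t,z in(("round_hole",50),("square_hole",50),("slot_floor",53.3),("controller",0),("tool_rack",0),("driver",13)):
    print(t,[(np.round(m["uv"]).tolist(),round(m["conf"],2),atz(c,m["uv"],z).round(1)[:2]) for m in models.mark_of(t,"wrist")[:3]])
for t,z in(("controller",50),("slot_floor",60),("driver",163)):
    for m in models.silhouettes(t,"wrist")[:2]:
        v,u=np.nonzero(m["region"]); P=np.float32([atz(c,p,z)[:2] for p in zip(u,v)])
        print(t,round(m["conf"],2),m["box"],[np.round(x,1) for x in cv2.minAreaRect(P)])
go((548,93,280),73.2,"rack")
E
python3 c.py 1
```

```text
round_hole [([245.0, 189.0], 0.78, array([ 524.2, -115.4]))]
square_hole [([326.0, 193.0], 0.79, array([522. , -32.8]))]
slot_floor [([277.0, 193.0], 0.65, array([524.9, -83. ]))]
controller [([286.0, 180.0], 0.74, array([521.4, -73.6]))]
tool_rack [([420.0, 210.0], 0.59, array([547.8,  91.3])), ([274.0, 193.0], 0.57, array([538.1, -86.2]))]
driver [([444.0, 116.0], 0.96, array([438.2,  89.3])), ([503.0, 196.0], 0.86, array([520.8, 176.6]))]
controller 0.78 [215.0, 136.9, 138.0, 100.1] [array([520.8, -75.4]), array([100.8, 139.3]), np.float64(4.9)]
slot_floor 0.66 [382.8, 174.3, 110.2, 87.7] [array([539.6,  82.1]), array([102.7,  66.2]), np.float64(71.1)]
slot_floor 0.65 [229.7, 179.8, 60.5, 24.1] [array([ 522.6, -100.8]), array([24.6, 56.2]), np.float64(0.9)]
driver 0.97 [397.2, 13.2, 49.1, 105.7] [array([418.9,  -4.2]), array([57.8, 10.7]), np.float64(33.9)]
driver 0.89 [447.5, 222.9, 90.8, 71.3] [array([533.5,  65.4]), array([75.1, 23.9]), np.float64(64.6)]
rack frac [-0.1409  0.6898 -0.2368] yaw 0.1808 heading 93.92 t 3.2833
```

View pics/w1.png

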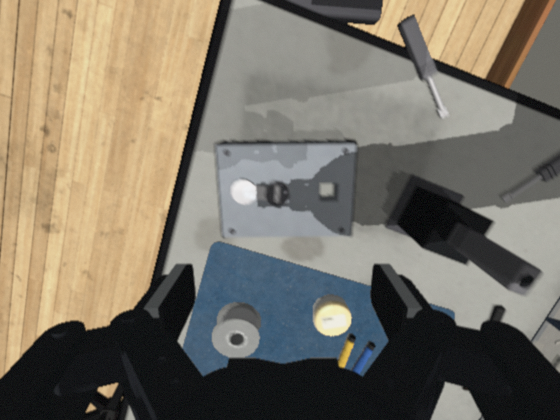

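The wrist view shows the controller with screw at (277,193), round hole and cover at (245,189), square hole at (326,190), and the rack with its driver leaning outward in perspective to (525,278).

Emit:
send_rows:
  moves: "-0.14 0.69 -0.32 0.18 1;-0.14 0.69 -0.32 0.18 1;-0.14 0.69 -0.32 0.18 1;-0.14 0.69 -0.32 0.18 1;-0.14 0.69 -0.32 0.18 1;-0.14 0.69 -0.32 0.18 1;-0.14 0.69 -0.32 0.18 1"

```text
time_s: 3.87
position: [548.1, 94.9, 301.0]
tool_rot: [0.0, 0.144, 0.99, 0.0]
contact_force: [-0.5, -0.6, -0.2]
width: 85.2
finger_force: 0.0
```

Run:
```python
from h import *
c=cam("wrist"); print(robot.read_state()["position"]); im=get_image("wrist"); 
for t in("driver","tool_rack"):
  for m in models.silhouettes(t,"wrist")[:3]: print(t,round(m["conf"],2),m["box"])
u,v=proj(c,(548,93,163)); print(u,v)
# predicted top corners, grip along heading 73.2
a=np.radians(-16.8); X=np.array([np.cos(a),np.sin(a)]);Y=np.array([-X[1],X[0]])
for sx,sy in((1,1),(1,-1),(-1,-1),(-1,1)):
    print(proj(c,(*(np.array([548,93])+11*sx*X+8*sy*Y),163)).round(1))
u0,v0=int(u)-50,int(v)-45
print(u0,v0); cv2.imwrite("pics/w2full.png",im); cv2.imwrite("pics/w2.png",cv2.resize(im[v0:v0+75,u0:u0+100],(800,600),interpolation=cv2.INTER_CUBIC))
```

```text
[548.05086991  94.86999707 300.96569037]
driver 0.97 [338.9, 63.1, 48.5, 75.7]
driver 0.74 [271.9, 173.6, 11.4, 38.4]
driver 0.61 [183.6, 30.6, 74.0, 64.1]
tool_rack 0.58 [254.6, 145.5, 51.5, 57.1]
279.7963452785326 203.20814344331185
[288.4 214.6]
[271.2 214.5]
[271.  191.5]
[288.6 191.6]
229 158
```

View pics/w2.png

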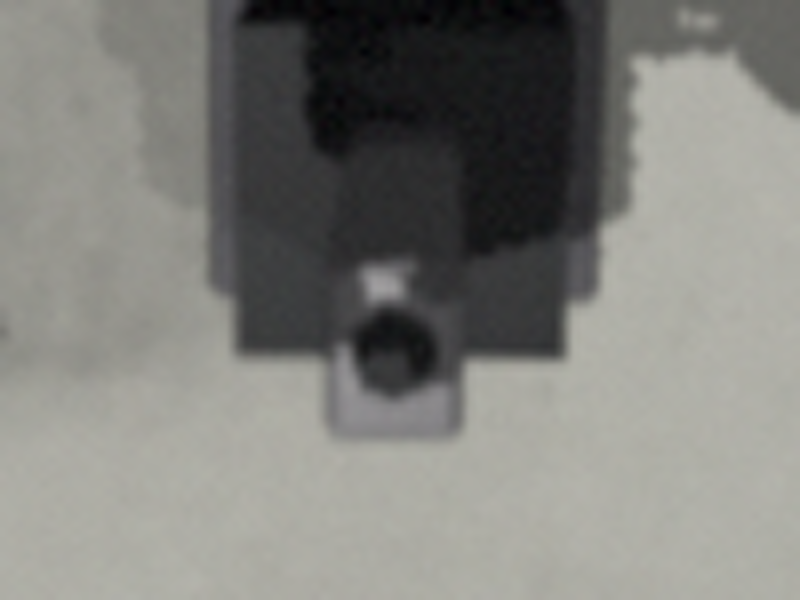

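The crop confirms the choice: the handle top spans px (270..287, 191..213), about 16 by 22 mm in proportion. Its narrow side lies across the fingers and it is square with the tool.

Run:
```python
from h import *
c=cam("wrist"); p=atz(c,(278.4,201.9),163); print(p)
go((p[0],p[1],118),73.2)
```

```text
[545.53427975  90.07674902 163.        ]
 frac [ 0.0046 -0.0127  0.7275] yaw 0.0009 heading 73.31 t 4.0167
```

Run:
```python
from h import *
go((546.4,92.1,118),73.2); print(robot.read_state()["position"],robot.read_state()["joints"])
```

```text
frac [ 0.0036 -0.004   0.7275] yaw 0.0009 heading 73.31 t 4.0167
[547.67692262  92.83168731 299.86749428] [ 5.29378581e-01 -6.45361340e-02  8.05667612e-02 -1.51046883e-04
 -1.71658536e+00 -2.39156082e+00]
```

Emit:
send_rows:
  moves: "0.004 -0.004 0.2 0 1;0.004 -0.004 0.35 0 1;0.004 -0.004 0.5 0 1;0.004 -0.004 0.62 0 1;0.004 -0.004 0.7 0 1;0.004 -0.004 0.728 0 1;0.004 -0.004 0.728 0 1;0.004 -0.004 0.728 0 1"
  force: 60

```text
time_s: 4.68
position: [547.2, 92.5, 119.6]
tool_rot: [0.001, 0.145, 0.989, 0.0]
contact_force: [1.2, 0.2, 0.6]
width: 85.5
finger_force: 0.0
```

Emit:
send_rows:
  moves: "0 0 0 0 0;0 0 0 0 0;0 0 0 0 0;0 0 0 0 0;0 0 0 0 0;0 0 0 0 0;0 0 0 0 0;0 0 0 0 0"
  force: 60

```text
time_s: 5.35
position: [546.7, 93.1, 118.6]
tool_rot: [0.0, 0.145, 0.989, -0.0]
contact_force: [-1.5, -1.5, 1.6]
width: 15.5
finger_force: 59.2
```

Emit:
send_rows:
  moves: "0 0 -0.15 0 0;0 0 -0.28 0 0;0 0 -0.4 0 0;0 0 -0.4 0 0;0 0 -0.4 0 0"

```text
time_s: 5.77
position: [547.4, 93.7, 220.3]
tool_rot: [0.002, 0.145, 0.989, 0.001]
contact_force: [-0.2, 0.2, -2.2]
width: 15.5
finger_force: 59.1
```

```bash
python3 -c "
from h import *
go((524,-83,200),93)"
```

```text
frac [-0.1124 -0.7041  0.0793] yaw -0.1712 heading 73.38 t 5.7667
```

Emit:
send_rows:
  moves: "-0.112 -0.704 0 -0.171 0;-0.112 -0.704 0 -0.171 0;-0.112 -0.704 0 -0.171 0;-0.112 -0.704 0.1 -0.171 0;-0.112 -0.704 0.12 -0.171 0;-0.112 -0.704 0.12 -0.171 0;-0.112 -0.704 0.12 -0.171 0;-0.112 -0.704 0.12 -0.171 0"

```text
time_s: 6.43
position: [523.0, -83.2, 187.6]
tool_rot: [-0.001, -0.026, 1.0, 0.0]
contact_force: [0.2, 0.4, -0.8]
width: 15.5
finger_force: 59.1
```

Emit:
send_rows:
  moves: "0 0 0 0 0;0 0 0 0 0"

```text
time_s: 6.6
position: [523.5, -82.5, 188.6]
tool_rot: [0.0, -0.027, 1.0, 0.0]
contact_force: [0.8, -0.3, -0.8]
width: 15.8
finger_force: 59.1
```

Run:
```python
from h import *
s=robot.read_state();c=cam("wrist",s); print(s["position"]); im=get_image("wrist"); cv2.imwrite("pics/w3full.png",im)
for t,z in(("round_hole",50),("square_hole",50),("slot_floor",53.3),("driver",84)):
    print(t,[(np.round(m["uv"],1).tolist(),round(m["conf"],2),atz(c,m["uv"],z).round(1)[:2]) for m in models.mark_of(t,"wrist")[:3]])
p=s["position"]; tip=p+q2R(s["tool_rot"])@[0,0,105.6]; print("tip pred",tip,proj(c,tip))
u0,v0=200,120
cv2.imwrite("pics/w3.png",cv2.resize(im[v0:v0+120,u0:u0+160],(800,600),interpolation=cv2.INTER_CUBIC))
```

```text
[523.49575534 -82.46729556 188.64839211]
round_hole [([242.5, 205.6], 0.6, array([ 528.6, -118.5])), ([438.1, 216.6], 0.21, array([529.7,  64.2])), ([284.6, 213.7], 0.2, array([534.4, -79.2]))]
square_hole [([335.9, 200.1], 0.63, array([518.8, -32.8]))]
slot_floor [([280.1, 206.7], 0.73, array([526.8, -83.7]))]
driver [([464.4, 112.3], 0.82, array([438.,  48.])), ([282.5, 214.5], 0.78, array([524.1, -81.7])), ([531.6, 206.0], 0.65, array([506.4, 118.7]))]
tip pred [523.55538384 -82.44173253  83.04841204] [281.59090486 213.41535746]
```

View pics/w3.png

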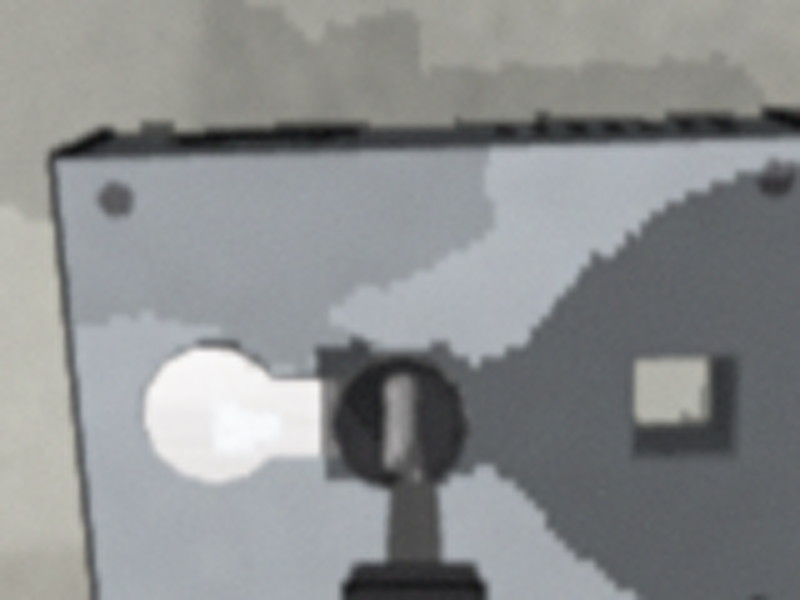

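The view shows the slot as a light bar at about px (280,204) inside the dark head. The shank comes in from below at col 282–283 and the cover lies at (242,203). I zoom in to tell blade from slot.

Run:
```python
from h import *
im=cv2.imread("pics/w3full.png"); u0,v0=262,186
cv2.imwrite("pics/w4.png",cv2.resize(im[v0:v0+36,u0:u0+40],(640,576),interpolation=cv2.INTER_NEAREST))
c=cam("wrist")
print(atz(c,(280,204.6),60.3), robot.read_state()["position"])
for n in("top","side"):
    pass
# controller outline lines in this picture, top face far edge: yaw
s=c
for P in((200+60/5,120+155/5),(200+790/5,120+135/5)): print(atz(c,P,50))
```

```text
[522.45517237 -84.49282888  60.3       ] [523.26796803 -82.97980283 188.44975904]
[ 479.7483807  -146.23598123   50.        ]
[469.74999939 -19.12893636  50.        ]
```

View pics/w4.png

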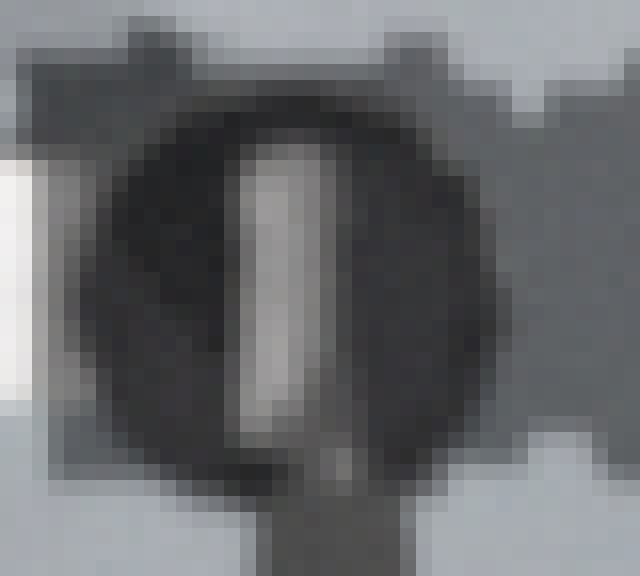

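The blade shows edge-on at col 283 (tip about (283,214)) and the slot spans cols 277–283, centred at 280. The tip must therefore shift about −2.5 mm along tool y.

Emit:
send_rows:
  moves: "0 -0.01 0 0 0;0 -0.01 0.04 0 0;0 -0.01 0.07 0 0;0 -0.01 0.08 0 0;0 -0.01 0.09 0 0;0 -0.01 0.1 0 0;0 -0.01 0.1 0 0;0 -0.01 0.1 0 0"

```text
time_s: 7.52
position: [523.3, -86.0, 163.3]
tool_rot: [-0.0, -0.026, 1.0, 0.0]
contact_force: [0.1, -0.7, -0.9]
width: 15.5
finger_force: 59.1
```

Emit:
send_rows:
  moves: "0 0 0.006 0 0;0 0 0.012 0 0;0 0 0.016 0 0;0 0 0.016 0 0;0 0 0.016 0 0"

```text
time_s: 7.93
position: [523.2, -85.9, 159.3]
tool_rot: [-0.0, -0.026, 1.0, 0.0]
contact_force: [0.2, 0.8, -0.9]
width: 15.3
finger_force: 59.1
```

Run:
```python
from h import *
s=robot.read_state();print(s["position"],s["contact_force"],s["moment"]); im=get_image("wrist"); cv2.imwrite("pics/w5full.png",im)
u0,v0=225,150
cv2.imwrite("pics/w5.png",cv2.resize(im[v0:v0+90,u0:u0+120],(800,600),interpolation=cv2.INTER_CUBIC))
```

```text
[523.22478925 -85.9374302  159.26337116] [ 0.23121108  0.84509078 -0.89988597] [ 0.03413044 -0.03881482 -0.03379473]
```

View pics/w5.png

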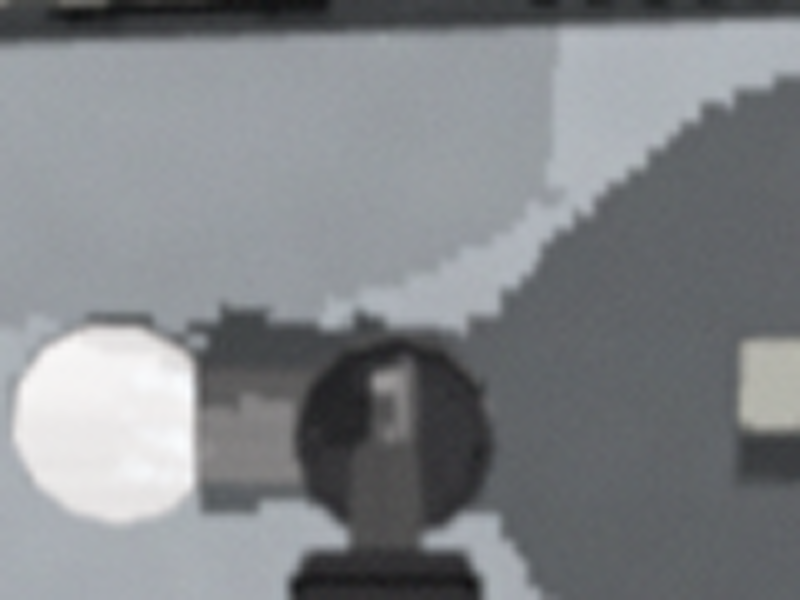

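The blade is down inside the slot, with the shank at col ~283 entering the head at (284,216) and the cover still over the hole. I turn clockwise.

Emit:
send_rows:
  moves: "0 0 0 0.06 0;0 0 0 0.12 0;0 0 0 0.18 0;0 0 0 0.24 0;0 0 0 0.3 0;0 0 0 0.36 0;0 0 0 0.4 0;0 0 0 0.4 0"

```text
time_s: 8.65
position: [523.9, -85.0, 159.4]
tool_rot: [0.0, 0.366, 0.93, 0.001]
contact_force: [2.5, 3.6, -1.0]
width: 15.3
finger_force: 59.0
```

Run:
```python
from h import *
s=robot.read_state();print(s["position"],s["contact_force"],s["moment"],s["joints"])
```

```text
[523.88112194 -84.97587179 159.41035964] [ 2.50903101  3.59684174 -0.98886113] [ 1.54560827 -0.80183822  0.02087203] [ 2.17475077e-01 -1.40175285e-01 -2.44424118e-01 -1.48178296e-03
 -1.46443515e+00 -2.53851843e+00]
```

Joint 6 would run out at −2.99 before the quarter turn is done. I'll back off a little, lift out, flip the driver half a turn (x and −x are alike) and re-enter the slot.

Emit:
send_rows:
  moves: "0 0 0 -0.05 0;0 0 0 -0.05 0;0 0 -0.03 -0.05 0;0 0 -0.06 -0.05 0;0 0 -0.12 -0.05 0;0 0 -0.12 -0.05 0;0 0 -0.12 -0.05 0;0 0 -0.12 -0.05 0"

```text
time_s: 9.32
position: [523.0, -86.1, 189.0]
tool_rot: [-0.0, 0.319, 0.948, -0.0]
contact_force: [0.4, -0.6, -1.1]
width: 15.6
finger_force: 59.2
```

Emit:
send_rows:
  moves: "0 0 0 -0.5 0;0 0 0 -0.5 0;0 0 0 -0.5 0;0 0 0 -0.5 0;0 0 0 -0.5 0;0 0 0 -0.5 0;0 0 0 -0.5 0;0 0 0 -0.5 0"

```text
time_s: 9.98
position: [522.8, -86.1, 188.3]
tool_rot: [-0.001, -0.178, 0.984, 0.0]
contact_force: [0.1, 0.7, -0.1]
width: 15.6
finger_force: 59.2
```

Emit:
send_rows:
  moves: "0 0 0 -0.5 0;0 0 0 -0.5 0;0 0 0 -0.5 0;0 0 0 -0.5 0;0 0 0 -0.5 0;0 0 0 -0.5 0;0 0 0 -0.5 0;0 0 0 -0.5 0"

```text
time_s: 10.65
position: [522.8, -86.1, 188.3]
tool_rot: [-0.001, -0.628, 0.778, 0.0]
contact_force: [0.3, -0.3, -1.3]
width: 15.3
finger_force: 59.2
```

Emit:
send_rows:
  moves: "0 0 0 -0.57 0;0 0 0 -0.57 0;0 0 0 -0.57 0;0 0 0 -0.57 0;0 0 0 -0.57 0;0 0 0 -0.57 0;0 0 0 -0.57 0;0 0 0 -0.57 0"

```text
time_s: 11.32
position: [522.8, -86.1, 188.3]
tool_rot: [0.0, 0.924, -0.382, -0.001]
contact_force: [0.4, 0.3, -0.3]
width: 15.3
finger_force: 59.2
```

Emit:
send_rows:
  moves: "0 0 0 0 0;0 0 0 0 0;0 0 0 0 0;0 0 0 0 0"

```text
time_s: 11.65
position: [523.1, -86.0, 189.0]
tool_rot: [0.0, 0.923, -0.386, -0.0]
contact_force: [0.3, -0.3, -0.3]
width: 15.3
finger_force: 59.2
```

Run:
```python
from h import *
s=robot.read_state();c=cam("wrist",s);print(s["position"],s["joints"]); im=get_image("wrist"); cv2.imwrite("pics/w6full.png",im); go((523.5,-84.7,190),50)
tip=np.array(s["position"])+q2R(s["tool_rot"])@[0,1,105.6]; print("tip pred",tip,proj(c,tip)," screw head",proj(c,(523.5,-84.7,60.3)),proj(c,(523.5,-84.7,53.3)))
for t,z in(("round_hole",50),("square_hole",50),("slot_floor",53.3),("driver",83)):
    print(t,[(np.round(m["uv"],1).tolist(),round(m["conf"],2),atz(c,m["uv"],z).round(1)[:2]) for m in models.mark_of(t,"wrist")[:3]])
u0,v0=246,171
cv2.imwrite("pics/w6.png",cv2.resize(im[v0:v0+60,u0:u0+80],(800,600),interpolation=cv2.INTER_CUBIC))
```

```text
[523.12288306 -85.98698988 189.0060689 ] [ 2.16752624e-01 -1.45864259e-01 -1.96182914e-01 -6.78193080e-05
 -1.52103931e+00  5.61595526e-01]
 frac [-0.0026 -0.0044 -0.0035] yaw -0.0468 heading -135.37 t 11.7
tip pred [522.35134723 -86.69486102  83.4065251 ] [284.11679693 212.02289012]  screw head [281.44582233 204.76925089] [281.45848106 202.60545221]
round_hole [([308.7, 175.1], 0.92, array([ 523.4, -119.5])), ([162.5, 280.2], 0.59, array([551.2,  57.2]))]
square_hole [([244.1, 240.3], 0.62, array([522.1, -32.1]))]
slot_floor [([281.3, 205.1], 0.55, array([521.9, -82.9])), ([276.6, 195.2], 0.53, array([531.5, -86.6]))]
driver [([284.0, 214.9], 0.73, array([520.6, -84.8])), ([304.6, 168.3], 0.2, array([ 536.1, -123.4]))]
```

View pics/w6.png

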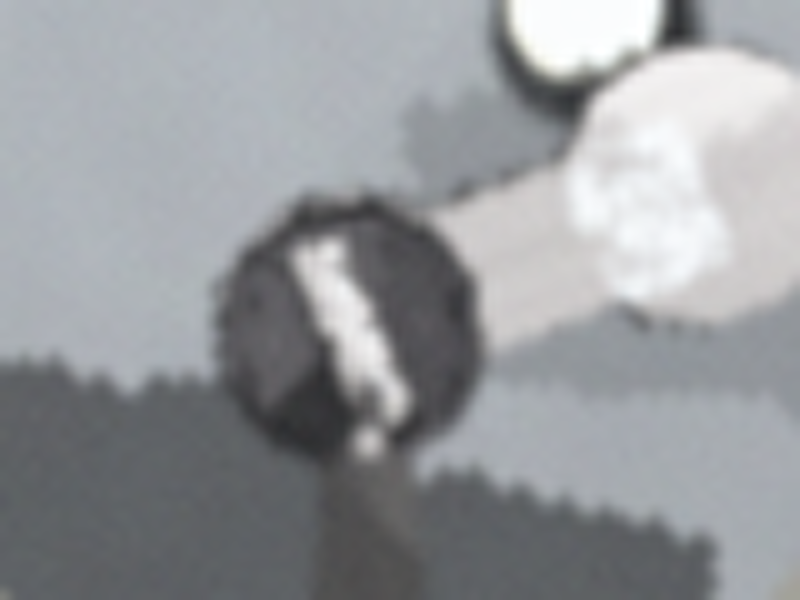

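The flipped view shows the head centred at px (280.7,203.7). The slot leans 24° left of image-up, the cover is half off (screw at about 0.43 rad), and the blade tip is near (283,212). I align the blade with the slot, then check numerically before lowering.

Emit:
send_rows:
  moves: "0.01 -0.016 0 -0.205 0;0.01 -0.016 0 -0.205 0;0.01 -0.016 0 -0.205 0;0.01 -0.016 0 -0.205 0;0.01 -0.016 0 -0.205 0;0.01 -0.016 0 -0.205 0;0.01 -0.016 0 -0.205 0"

```text
time_s: 12.48
position: [527.8, -84.9, 189.3]
tool_rot: [-0.0, 0.982, -0.19, -0.0]
contact_force: [0.5, 0.2, -1.0]
width: 15.5
finger_force: 59.2
```

Run:
```python
from h import *
s=robot.read_state();print(s["position"]);c=cam("wrist",s); im=get_image("wrist"); cv2.imwrite("pics/w7full.png",im)
g=cv2.cvtColor(im,cv2.COLOR_BGR2GRAY); print("cols 266..300")
for r in range(188,226): print(r,*["%3d"%x for x in g[r,264:302]])
for t in("slot_floor","driver"): print(t,[(np.round(m["uv"],1).tolist(),round(m["conf"],2)) for m in models.mark_of(t,"wrist")[:3]])
```

```text
[527.83355676 -84.89718412 189.31935162]
cols 266..300
188 177 179 177 176 173 176 175 176 177 176 175 175 178 176 176 177 177 178 177 178 178 178 179 177 180 179 180 176 177 177 179 178 175 175 175 174 175 177
189 179 180 178 177 177 177 174 175 175 176 177 176 176 175 178 175 176 178 177 178 179 179 178 179 177 178 177 177 177 177 175 175 176 174 176 176 175 175
190 178 176 177 175 177 176 175 176 176 176 177 175 176 176 177 177 177 179 178 178 178 178 179 179 179 179 178 176 176 176 173 176 173 175 175 175 175 174
191 177 177 178 175 176 175 176 175 175 175 175 175 176 177 176 176 176 177 178 177 180 178 182 178 178 178 177 176 174 173 175 174 175 173 176 175 175 175
192 176 178 176 174 176 175 176 175 177 174 176 176 176 176 177 176 174 174 173 169 170 170 171 173 175 176 175 175 175 174 174 175 174 175 175 172 175 173
193 176 176 175 175 176 176 174 176 176 174 176 176 177 177 175 172 168 160 152 134 127 129 148 160 167 167 171 174 176 173 173 174 173 174 171 176 175 174
194 176 175 175 176 174 176 175 176 176 177 178 176 175 173 167 155 149 145 133  97  79  89 131 144 143 143 1
[... 4296 characters left out ...]
95  95  95  94  91  90  88  85  84  79  81  84  90  97  98  94  76  68  73  69  68  69  70  67  71  71  68  69  70  71
223  95  95  96  96  95  94  96  96  95  95  94  94  93  90  80  81  81  80  77  83  89  94  96  90  75  71  70  71  69  68  69  71  69  70  70  70  72  70
224  95  94  93  96  94  96  98  95  96  94  94  96  94  86  78  79  76  78  77  80  85  92  97  86  77  70  69  71  70  71  72  71  67  72  69  69  68  69
225  94  96  96  94  94  95  95  96  94  96  97  94  93  86  79  79  78  76  77  77  83  91  93  80  73  69  68  68  72  67  70  70  70  69  71  70  70  71
slot_floor [([282.8, 207.8], 0.66)]
driver [([76.1, 275.8], 0.77), ([284.2, 216.5], 0.6), ([234.3, 230.0], 0.39)]
```

Slot cols are 281.3–286.8 (centre 284.2) and vertical; the blade is at col 282.5. So I shift +1.45 mm in y and −1 mm in x, then lower.

Emit:
send_rows:
  moves: "-0.004 0.006 0 0 0;-0.004 0.006 0.04 0 0;-0.004 0.006 0.08 0 0;-0.004 0.006 0.1 0 0;-0.004 0.006 0.105 0 0;-0.004 0.006 0.11 0 0;-0.004 0.006 0.115 0 0;-0.004 0.006 0.118 0 0"

```text
time_s: 13.3
position: [526.5, -85.9, 159.9]
tool_rot: [-0.0, 0.982, -0.189, 0.0]
contact_force: [0.5, -0.3, -0.6]
width: 15.4
finger_force: 59.2
```

Emit:
send_rows:
  moves: "0 0 0 0 0;0 0 0 0 0"

```text
time_s: 13.47
position: [526.5, -85.9, 160.0]
tool_rot: [-0.0, 0.982, -0.189, 0.0]
contact_force: [0.5, 0.2, -0.8]
width: 15.2
finger_force: 59.2
```

Emit:
send_rows:
  moves: "0 0.001 0.002 0.06 0;0 0.002 0.002 0.12 0;-0.001 0.003 0.002 0.18 0;-0.001 0.004 0.002 0.24 0;-0.001 0.005 0.002 0.3 0;-0.001 0.006 0.002 0.36 0;-0.001 0.006 0.002 0.4 0;-0.001 0.006 0.002 0.4 0"

```text
time_s: 14.13
position: [525.4, -87.2, 159.5]
tool_rot: [-0.0, 0.83, -0.557, -0.0]
contact_force: [-1.0, -0.6, 0.8]
width: 15.3
finger_force: 59.2
```

Emit:
send_rows:
  moves: "0 0 0 0.06 0;0 0 0 0.12 0;0 0 0 0.18 0;0 0 0 0.22 0;0 0 0 0.22 0;0 0 0 0.22 0;0 0 0 0.22 0"

```text
time_s: 14.72
position: [525.0, -87.3, 159.3]
tool_rot: [-0.001, -0.691, 0.723, 0.0]
contact_force: [-4.8, 1.1, 2.6]
width: 15.2
finger_force: 59.5
```

Run:
```python
from h import *
s=robot.read_state();c=cam("wrist",s);print({k:np.round(s[k],2) for k in("position","contact_force","moment","joints")}); im=get_image("wrist"); cv2.imwrite("pics/w8full.png",im)
for t,z in(("round_hole",50),("square_hole",50),("slot_floor",53.3),("round_button_top",36)):
    print(t,[(np.round(m["uv"],1).tolist(),round(m["conf"],2),atz(c,m["uv"],z).round(1)[:2]) for m in models.mark_of(t,"wrist")[:3]])
go((524,-85,160)); t=get_image("top"); cv2.imwrite("pics/t8.png",t)
a=cv2.resize(im[110:300,190:390],(420,399),interpolation=2)
b=cv2.resize(t[225:295,310:400],(380,296),interpolation=2)
o=np.zeros((399,800,3),np.uint8);o[:,:420]=a;o[:296,420:]=b;cv2.imwrite("pics/v8.png",o)
```

```text
{'position': array([525.04, -87.3 , 159.34]), 'contact_force': array([-4.85,  1.11,  2.58]), 'moment': array([0.31, 2.17, 0.05]), 'joints': array([ 0.21, -0.13, -0.24, -0.  , -1.47, -0.26])}
round_hole [([276.3, 172.8], 0.85, array([ 528. , -119.2]))]
square_hole [([72.2, 169.1], 0.54, array([ 689.4, -129.7])), ([285.1, 205.6], 0.53, array([522.2, -91.6]))]
slot_floor []
round_button_top [([280.2, 171.9], 0.63, array([ 525. , -117.3])), ([279.3, 168.6], 0.61, array([ 525.6, -120.1])), ([284.5, 215.7], 0.38, array([523.1, -78.3]))]
 frac [-0.009   0.0049 -0.0029] yaw 0.0 heading 177.32 t 14.9667
```

View pics/v8.png

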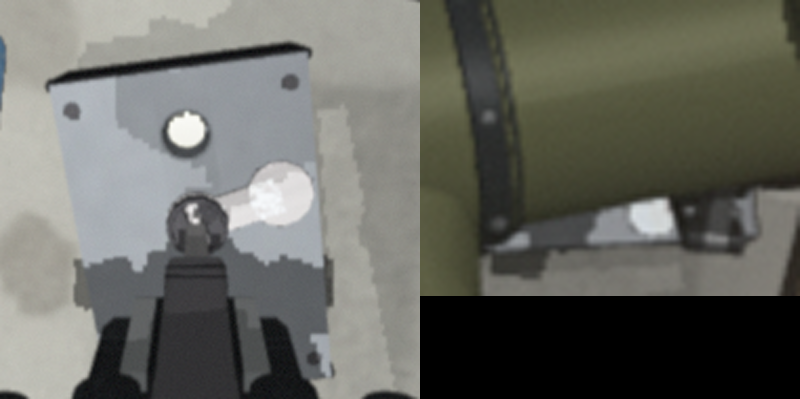

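The cover has swung to the right at (282,193) of the crop, about 1.35 rad from the hole. The hole with the white button is open at px (278,173). Now I back off a touch, lift, and go over the hole.

Emit:
send_rows:
  moves: "0 0 0 -0.06 0;0 0 0 -0.06 0;0 0 -0.03 -0.06 0;0 0 -0.07 -0.06 0;0 0 -0.08 -0.06 0;0 0 -0.08 -0.06 0"

```text
time_s: 15.52
position: [526.7, -87.1, 181.3]
tool_rot: [-0.002, 0.731, -0.682, 0.001]
contact_force: [-0.6, 0.6, -1.2]
width: 15.3
finger_force: 59.2
```

Run:
```python
from h import *
s=robot.read_state();print(s["position"],s["contact_force"])
go((527.3,-120.5,180))
```

```text
[526.71717554 -87.11227931 181.34939047] [-0.57563404  0.6391245  -1.16168633]
 frac [0.1334 0.0071 0.0054] yaw 0.0 heading -175.98 t 15.5167
```

Emit:
send_rows:
  moves: "0.133 0.007 0 0 0;0.133 0.007 0 0 0;0.133 0.007 0 0 0;0.133 0.007 0 0 0"

```text
time_s: 15.85
position: [526.3, -120.5, 179.1]
tool_rot: [-0.0, 0.731, -0.682, -0.0]
contact_force: [-0.2, 0.1, -0.9]
width: 15.6
finger_force: 59.2
```

Run:
```python
from h import *
s=robot.read_state();c=cam("wrist",s);print(s["position"]); im=get_image("wrist"); cv2.imwrite("pics/w9full.png",im)
for t,z in(("round_hole",50),("round_button_top",36),("driver",75)):
    print(t,[(np.round(m["uv"],1).tolist(),round(m["conf"],2),atz(c,m["uv"],z).round(1)[:2]) for m in models.mark_of(t,"wrist")[:2]])
g=cv2.cvtColor(im,cv2.COLOR_BGR2GRAY)
for r in range(190,230): print(r,*["%3d"%x for x in g[r,266:302]])
```

```text
[ 526.25732165 -120.47439744  179.1250809 ]
round_hole [([280.7, 206.1], 0.66, array([ 527.4, -118.4]))]
round_button_top [([284.6, 204.3], 0.5, array([ 523.7, -116.3]))]
driver [([283.8, 216.0], 0.77, array([ 524.7, -117.7]))]
190 174 173 172 176 172 174 174 175 173 175 174 175 173 175 174 174 175 174 172 172 174 173 174 174 171 159 153 146 146 146 147 147 145 145 145 146
191 173 174 175 174 174 174 175 175 173 174 174 175 174 175 174 173 172 172 173 173 173 172 172 171 164 152 143 146 145 143 146 144 144 144 144 143
192 176 174 176 176 176 174 173 174 174 174 174 176 174 175 174 175 175 171 172 174 173 170 162 165 157 145 145 146 147 145 145 145 145 148 142 145
193 175 175 176 174 173 173 174 174 174 173 175 173 175 174 173 173 173 174 171 171 172 167 152 151 148 144 147 142 146 143 144 145 143 145 146 144
194 177 176 174 176 173 175 173 173 173 172 174 174 175 173 173 174 171 172 172 170 169 165 150 145 144 145 144 143 145 144 144 144 146 148 145 143
195 175 175 175 175 174 174 175 173 173 173 174 172 169 169 170 166 168 167 169 170 170 164 150 145 143 143 143 143 143 144 144 144 
[... 4347 characters left out ...]
  97  98  91  80  79  78  77  79  80  79  81  81  81  88  93  97  96  95  95  98  98 105 126 131 131 128 130
226 101  98  99  98  97  99  99  98  96  97  97  89  82  80  79  77  77  79  78  79  78  79  86  93  98  98  96  96  98  98  97 100 100 102 100 102
227  99 101  99  99  97  96  99  98  96  99  96  89  78  78  78  79  76  79  79  79  80  79  87  95  97  95  97  96  96  97  97  94  96  96  97  97
228  99  97  99 100  98  99  98  96  97  95  96  88  80  79  76  78  80  78  81  81  81  80  84  93  94  96  97  98  96  95  98  98  98  97  95  99
229  96  99  99  98  99 100  97  98  97  99  95  89  81  76  78  77  78  79  79  82  81  79  79  82  82  83  97  96  98  97  99  97  96  99  97  96
```

The hole's centre is about col 281.5, row 205 and the tip is at col 282.5. I shift slightly and descend.

Emit:
send_rows:
  moves: "0.004 -0.004 0 0 0;0.004 -0.004 0.03 0 0;0.004 -0.004 0.06 0 0;0.004 -0.004 0.09 0 0;0.004 -0.004 0.11 0 0;0.004 -0.004 0.126 0 0;0.004 -0.004 0.126 0 0;0.004 -0.004 0.126 0 0"

```text
time_s: 16.72
position: [527.2, -121.5, 147.6]
tool_rot: [0.0, 0.732, -0.682, -0.0]
contact_force: [-0.9, -0.2, -0.5]
width: 15.4
finger_force: 59.2
```

Emit:
send_rows:
  moves: "0 0 0.01 0 0;0 0 0.02 0 0;0 0 0.03 0 0;0 0 0.036 0 0;0 0 0.036 0 0;0 0 0.036 0 0"

```text
time_s: 17.22
position: [527.4, -121.5, 139.2]
tool_rot: [-0.0, 0.732, -0.682, 0.0]
contact_force: [-0.6, 0.4, 2.0]
width: 15.7
finger_force: 59.6
```

Emit:
send_rows:
  moves: "0 0 0.008 0 0;0 0 0.014 0 0;0 0 0.018 0 0;0 0 0.018 0 0;0 0 0.018 0 0;0 0 0.018 0 0"

```text
time_s: 17.72
position: [527.5, -121.5, 134.6]
tool_rot: [-0.0, 0.732, -0.682, 0.0]
contact_force: [-0.4, -0.5, 3.3]
width: 15.4
finger_force: 59.9
```

Emit:
send_rows:
  moves: "0 0 0.004 0 0;0 0 0.008 0 0;0 0 0.009 0 0;0 0 0.009 0 0;0 0 0.009 0 0;0 0 0.009 0 0"

```text
time_s: 18.22
position: [527.7, -121.6, 134.2]
tool_rot: [-0.0, 0.732, -0.681, 0.001]
contact_force: [-2.9, 1.3, 12.5]
width: 15.4
finger_force: 61.2
```

Run:
```python
from h import *
for i in range(4):
    s=robot.read_state();print(s["position"],s["contact_force"],s["finger_force"]);get_image("wrist")
```

```text
[ 527.66303986 -121.59611307  134.18737497] [-2.88274553  1.2929385  12.47882031] 61.17685675621033
[ 527.65185842 -121.60360797  134.19058985] [-3.17677196  2.87900988 12.5393361 ] 61.17847502231598
[ 527.68546209 -121.60716314  134.22553676] [-2.9121231   1.07550498 12.96692526] 61.17868423461914
[ 527.6881132  -121.60950504  134.19930977] [-3.72180506  1.87060043 12.81531284] 61.17906153202057
```

```bash
python3 -c "
from h import *
print(workorder.close_job())"
```

```text
the job is handed in; nothing more can be done
None
```

I handed the job in with the arm still holding the driver upright at about 60 N grip and the reset button pressed to its stop (about 12.5 N downward); the hand-in returned no verdict. The cover was at about 1.35 rad, measured from the wrist image just before I lifted the blade out. I made the turn in two goes because the last joint would have run out of range, re-entering the slot with the driver flipped half a turn. The two look-alike drivers toppled by themselves before the arm moved, and one was hanging over the table edge when I last looked.

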